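# Hold a block battery under contact in a cam-lever load-test fixture

## Task

Load-test the block battery: lay it flat in the nest of the cam-lever test fixture with its two terminals facing the contact head, setting it down gently and letting go of it while the lever is still down. Then swing the sprung lever up to the cam's highest lift, where the lever stands straight up and the contact head is pushed farthest onto the battery. The lever springs back if released, so finish while still holding it there for the reading; leave the other things on the desk where they are.

Things in the scene. Friction and masses are not known exactly. Their poses are not given: they have to be found in the camera images.
- block_cell: 9 V block battery (~45 g) lying on its broad side: 26 mm wide, 18 mm high, body 46 mm long, plus two snap terminals 3 mm out of one end. Origin: centre of the plain end, 9 mm above what it lies on. Its z axis is its length, pointing to the terminal end (middle of the body at 23 mm, terminal face at 46 mm); its x axis points up as it lies; y is its 26 mm width.
- fixture: Cam-lever contact fixture, fixed: base plate 90 x 182 mm (x, y), top at 12 mm. Origin on the desk, z up, y the sliding direction. From +y: backstop (46 mm high), nest, sliding contact head (65 mm high), cam (to 78 mm) on a shaft along x at y = -70, z = 47 mm, and the lever that lies out over the -y end. Two binding posts 33 mm high at x = +-34, y = 47 mm.
- nest (a point): Centre of the nest floor, under the middle of the battery's body when laid in along y, terminals to -y; 20 mm above the desk, axes as fixture. Corner locators 12 mm high, flared, leave 30 mm in x for the battery; those at +y and -y stand 32 mm apart, open for fingers. Backstop face 27 mm away at +y, drawn-back contact pad 27 mm away at -y.
- contact_pad: Black pad 26 x 5 x 17 mm with two sockets, on springs (3.5 N per mm, 6 mm) in front of the contact head. Origin at the centre of its face towards the battery. It travels about 11 mm to the fixture's +y with the head, meets the battery on the way, pushes it against the backstop, and presses with about 10 N at the highest lift.
- contact_head (a joint): Lift of the cam: travel of the contact head in m, 0 with the lever down, 0.0108 at the most, where the lever stands upright; it falls again when the lever goes past.
- cam_lever (a joint): Angle of the lever in rad. 0: down, sticking out to the fixture's -y, 0.17 rad above level; grows as the lever is swung up and over towards +y; 1.40: upright, the cam's highest lift; end of travel 2.3, leaning over the nest. A spring drives it back to 0: 1 to 2 N at the knob when down, 4 to 5 N when upright.
- tape_black: Roll of black tape lying flat, 66 mm across, 19 mm high; not part of the job. Origin at the centre of its underside.
- driver_yellow: Screwdriver 142 mm long with a yellow handle, lying near the front edge of the desk; not part of the job.
- side_cutters: Side cutters 123 mm long, lying at the far left; not part of the job.
- lever_grip: Grey plastic revolving grip at the end of the lever: a roller 24 mm in diameter, 38 mm long along the fixture's x, set like a T on the 9 mm steel lever rod. Origin at its centre, 95 mm from the shaft axis (63 mm above the desk when down, 142 mm upright). It spins freely, so fingers pointing down that pinch its flat ends (along the fixture's x) need not turn with the lever.
There are look-alikes about, which are no part of the job. Leave any green look-alike of the block_cell alone.

How it is judged:
By the outcome, as a careful person would: the job done as asked, in the order asked, and still so for the second after the job is handed in, while the arm keeps its last pose, push and grip.
It also fails if it takes over 48 s, if anything falls off the work surface, if the arm or the gripper's body presses on something with over 40 N, if the wrist force passes 120 N, or if a joint passes its speed limit or range.

## Robot

A 6-joint arm with a two-finger parallel gripper is mounted at the origin on a cart in front of the work surface, level with it; the furniture and walls round the work are solid. World frame = base frame: x ahead of the robot, y to its left, z up, the work surface at z = 0. Lengths are in m, angles in rad, forces in N, time in s.
With the tool pointing down it reaches from about 0.35 to 0.775 m from the base axis. Payload 5.5 kg.
Tool frame: the origin (TCP) lies between the finger pads; the fingertips stand 17 mm ahead of it and the grasp point (between the pads) lies 2 mm behind it (env.finger_overhang is the distance from the TCP to the fingertips, in m); z points along the fingers, y is the line along which they close (so a half turn about z gives the same grasp; the last joint's range is limited). The gripper opens to 85 mm and grips with 20 to 120 N. Pads are 22 mm wide; open, the fingers measure 114 mm over their backs; the gripper's body (76 mm by 85 mm) begins 54 mm behind the grasp point. The pads swing forward as they close: fully open they stand 13 mm farther back than shut.
Start: joints at [-1.41, 0.313, 0.046, 1.304, 0, 1.431], TCP at [0.17, -0.549, 0.248] pointing down, gripper open.
Joint ranges: [-2.76, 2.76], [-0.86, 1.69], [-1.03, 1.26], [-2.2, 2.34], [-1.47, 1.5], [-3.14, 3.14]. Speed limits (rad/s): [2.57, 2.57, 3.14, 3.14, 3.14, 3.14].

## Interface

Orientations are given as a unit quaternion [w, x, y, z].
In Python, from workcell import env gives the robot as it stands. The module is installed in compiled form; this text tells all that it offers.
- The arm moves only by the shell command python3 -m pendant 'ROWS' [FORCE]. ROWS is JSON, a list of rows, each a list of 5 numbers: the gripper's target within -1 to 1 (fully open at 1, half-way at 0, shut at -1), then the shift along the tool's x, y, z in m, then the turn about the tool's z in rad. A call has 1 to 8 rows; each row shifts and turns the commanded pose from where the row before left it, along the tool's axes as they then stand; what a row does not reach is not made up. A row lasts 1/8 s, in which the tool goes at most 62.5 mm and 10.7 degrees, less where a joint would pass 70% of its speed; a pose out of reach is approached as far as the arm can. A call with a gripper value outside its range is refused whole. The fingers move at their own pace and stop on an object; FORCE is the grip in N (left out, the last holds). Time passes only in rows, so rows that do not move let the fingers close. It gives the time, the measured TCP pose, the force, the opening and the grip force at its end, in the units of the state.
- env.get_state(): the state, without advancing time (a new reading comes with each control period).
- env.read_camera(name): name is "side" or "top" or "wrist"; returns the picture (384x512x3 uint8, red, green, blue); there is no depth.
- env.calibration(name): a dict with "K" (3x3 intrinsics, pixels), "T" (4x4, takes a point from camera to world coordinates); the wrist camera has in their place "tool_from_camera" (4x4, takes a point from camera to tool coordinates, whose origin is the TCP and whose axes are the flange's). Camera axes: x right, y down, z forward; pixel columns grow to the right and rows downward; lengths in m; the calibration is good to about 2 mm. A picture is of the moment at which its call begins: read the wrist's pose just before it. calibration takes no time and is no camera call.
- env.hand_in(): hands the job in; it is judged then, once.
Trained networks look in the newest picture that a camera, given by its name, has taken for a name from the list of things; names that differ only in an ending like _2 or _b are one class to them, and where a whole thing is asked for, a point or a joint stands for the part that bears it (a point fixed in the world has none). Each returns a list of dicts, best first, with "score" (0 to 1); they miss things now and then, are a little off and sometimes report something else, mostly with a low value. They report only what shows in the picture. A call takes as long as a camera call. They do not tell look-alikes from the thing itself.
- env.recognise(camera, label): "centre" ([column, row] in pixels, amid what is visible of it).
The state is a dict: "clock": time; "joint_pos": joint angles; "qvel": joint speeds; "tau": joint torques, N m; "tcp_pos": TCP position; "orientation": TCP orientation; "wrist_force": force on the tool from outside, world axes, zero at the start; "ft_torque": the same for the moment, N m; "finger_gap": finger opening in m; "grip_force": force on a finger pad.
Only numpy, scipy, OpenCV 4.12 (cv2) and the standard library are available. Lean on these libraries where they do the work, as an engineer would, in place of code of your own. Each camera call takes 0.05 s, during which the arm holds its last target. There are 200 camera calls.

## Working session

There is one attempt and no reset: what is moved stays moved. The work goes in short steps, Python scripts to look and compute and a shell command to move; the robot and the scene stay as the last step left them, time stands still between calls to the robot, and variables do not carry over. Pictures are saved under pics/ and viewed, at most 11 in all, crops included, and the job is handed in when it is done.

```bash
mkdir -p pics; cat > h.py <<'E'
import numpy as np, cv2
from workcell import env
from scipy.spatial.transform import Rotation as R
def Rq(q): return R.from_quat([q[1],q[2],q[3],q[0]]).as_matrix()
def camT(n):
    c=env.calibration(n)
    if n!='wrist': return np.array(c['K']),np.array(c['T'])
    s=env.get_state(); T=np.eye(4); T[:3,:3]=Rq(s['orientation']); T[:3,3]=s['tcp_pos']
    return np.array(c['K']),T@np.array(c['tool_from_camera'])
def px2w(n,p,z,KT=None):
    K,T=KT or camT(n); d=T[:3,:3]@np.linalg.solve(K,[p[0],p[1],1]); o=T[:3,3]
    return o+d*(z-o[2])/d[2]
def w2px(n,P,KT=None):
    K,T=KT or camT(n); c=T[:3,:3].T@(np.array(P)-T[:3,3]); u=K@c; return u[:2]/u[2]
def save(n,f):
    im=env.read_camera(n); cv2.imwrite('pics/'+f,im[:,:,::-1]); return im
E
python3 - <<'E'
from h import *
a=save('top','a.png'); b=save('side','b.png')
for n in ('top','side'):
    K,T=camT(n); print(n,T[:3,3].round(3),T[:3,:3].round(2).tolist())
    for l in ['block_cell','fixture','lever_grip','contact_pad','tape_black']:
        print(l,[(np.round(d['centre']),round(d['score'],2)) for d in env.recognise(n,l)])
s=env.get_state(); print(s)
E
```

```text
top [0.333 0.131 1.115] [[-0.01, -0.98, 0.18], [-1.0, 0.01, -0.0], [0.0, -0.18, -0.98]]
block_cell [(array([224., 223.]), 0.63), (array([221., 190.]), 0.46)]
fixture [(array([305., 194.]), 0.7)]
lever_grip [(array([364., 191.]), 0.48)]
contact_pad [(array([304., 196.]), 0.45)]
tape_black [(array([162., 170.]), 0.7)]
side [ 0.55  -0.547  1.02 ] [[1.0, 0.03, -0.02], [0.04, -0.8, 0.59], [-0.0, -0.59, -0.8]]
block_cell [(array([261., 190.]), 0.6), (array([232., 192.]), 0.51)]
fixture [(array([253., 247.]), 0.58)]
lever_grip [(array([249., 281.]), 0.44)]
contact_pad []
tape_black [(array([273., 156.]), 0.78), (array([230., 192.]), 0.45)]
{'clock': 0.6, 'joint_pos': array([-1.40962000e+00,  3.13197298e-01,  4.60995224e-02,  1.30358831e+00,
        2.08214625e-05,  1.43121535e+00]), 'qvel': array([-0.00014799,  0.00241251, -0.00020107, -0.0003564 ,  0.00112929,
        0.00043303]), 'tau': array([-1.35608203e-03, -4.80149353e+01,  2.98664564e+01,  2.86695686e-04,
       -2.24008886e-04, -1.34813334e-06]), 'tcp_pos': array([ 0.17035424, -0.54923192,  0.24832453]), 'orientation': array([5.50032163e-05, 9.88714420e-01, 1.49812522e-01, 1.10052683e-05]), 'wrist_force': array([ 0.42458458, -0.36677763,  0.97958271]), 'ft_torque': array([ 0.03077328, -0.01764383, -0.0114917 ]), 'grip_force': 0.0, 'finger_gap': 0.08543662582859479}
```

View pics/a.png

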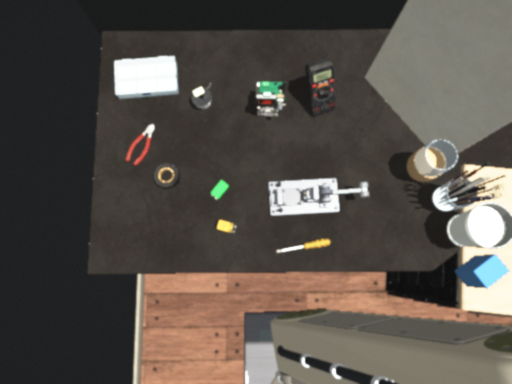

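View pics/b.png

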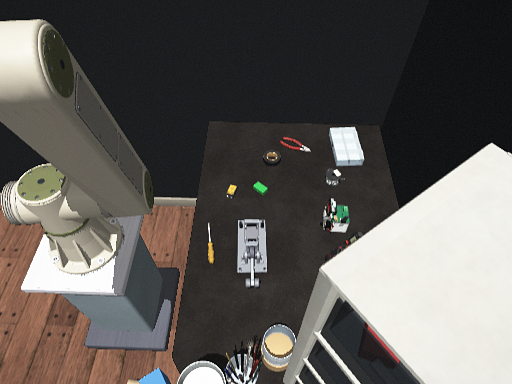

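Top view: the candidates are the yellow block at (226,226) and the green look-alike at (220,190). I choose the yellow one. The fixture is at (305,197), with its lever knob at (364,190) towards world -y. Next is a close crop and rough positions.

```bash
python3 - <<'E'
from h import *
a=cv2.imread('pics/a.png')
c=a[165:255,195:385]; cv2.imwrite('pics/c.png',cv2.resize(c,None,fx=4,fy=4,interpolation=cv2.INTER_CUBIC))
hsv=cv2.cvtColor(a,cv2.COLOR_BGR2HSV)
m=((hsv[...,0]>15)&(hsv[...,0]<35)&(hsv[...,1]>120)&(hsv[...,2]>100)).astype(np.uint8); m[:, :200]=0;m[:,250:]=0;m[:200]=0;m[250:]=0
p=np.argwhere(m)[:,::-1].astype(np.float32); print(len(p),cv2.minAreaRect(p))
print('cell',px2w('top',p.mean(0),.018)); print('green',px2w('top',(220,190),.018))
print('grip',px2w('top',(364,190),.063),px2w('side',(253,283),.063))
for q in [(268,181),(337,178),(340,212),(271,216)]: print(px2w('top',q,.012))
E
```

```text
178 ((224.25003051757812, 225.75001525878906), (16.12761688232422, 11.384199142456055), 18.43494987487793)
cell [0.44463611 0.21218074 0.018     ]
green [0.539105   0.22381254 0.018     ]
grip [ 0.52772614 -0.1451557   0.063     ] [ 0.53148361 -0.14741933  0.063     ]
[0.56364602 0.09642302 0.012     ]
[ 0.5703679  -0.08811359  0.012     ]
[ 0.4787421  -0.09214256  0.012     ]
[0.46961445 0.08977709 0.012     ]
```

View pics/c.png

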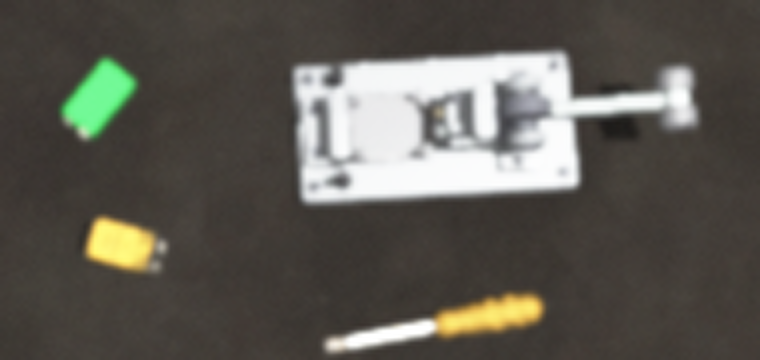

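```bash
cat >> h.py <<'E'
def delta(target,yaw=None):
    "tool-frame shift to reach target; rows; turn to get tool-x yaw (deg, mod 180)"
    s=env.get_state(); M=Rq(s['orientation']); y=np.degrees(np.arctan2(M[1,0],M[0,0]))
    d=M.T@(np.array(target)-s['tcp_pos']); print('tcp',s['tcp_pos'].round(4),'yaw',y.round(2),'shift',d.round(4),'F',s['wrist_force'].round(1),'gap',round(s['finger_gap'],4),'t',s['clock'])
    if yaw is not None: print('turn',np.radians(-((yaw-y+90)%180-90)).round(4))
E
python3 -m pendant '[[1,0.034,-0.0353,0,0],[1,0.034,-0.0353,0,0],[1,0.034,-0.0353,0,0],[1,0.034,-0.0353,0,0],[1,0.034,-0.0353,0,0],[1,0,0,0,-0.168],[1,0,0,0,-0.168],[1,0,0,0,-0.168]]' 40
python3 -m pendant '[[1,0,0,0,-0.168],[1,0,0,0,-0.168],[1,0,0,0,-0.168],[1,0,0,0,0]]'
python3 - <<'E'
from h import *
print(env.finger_overhang, np.array(env.calibration('wrist')['tool_from_camera']).round(3), env.calibration('wrist')['K'])
delta([.42,0.0,.25],75)
E
```

```text
clock: 1.6
tcp_pos: [0.2806, -0.3301, 0.2486]
orientation: [0.0, 0.919, 0.394, 0.0]
wrist_force: [-0.3, 0.1, 0.0]
finger_gap: 0.0854
grip_force: 0.0
clock: 2.1
tcp_pos: [0.2804, -0.3303, 0.2484]
orientation: [0.0, 0.794, 0.608, -0.0]
wrist_force: [0.2, 0.2, -0.4]
finger_gap: 0.0853
grip_force: 0.0
0.017 [[ 0.001 -0.946 -0.324  0.083]
 [ 1.     0.001  0.001 -0.   ]
 [-0.    -0.324  0.946 -0.127]
 [ 0.     0.     0.     1.   ]] [[331.826285     0.         251.65784653]
 [  0.         331.826285   195.3869317 ]
 [  0.           0.           1.        ]]
tcp [ 0.2804 -0.3303  0.2484] yaw 74.89 shift [ 0.3552  0.0486 -0.0017] F [ 0.2  0.2 -0.4] gap 0.0853 t 2.1
turn -0.002
```

```bash
python3 -m pendant '[[1,0.0537,0.0181,0,0],[1,0.0537,0.0181,0,0],[1,0.0537,0.0181,0,0],[1,0.0537,0.0181,0,0],[1,0.0537,0.0181,0,0],[1,0.0537,0.0181,0,0],[1,0.0537,0.0181,0,0],[1,0,0,0,0]]'
python3 - <<'E'
from h import *
delta([.445,0.212,.15],75)
np.savez('w1.npz',*camT('wrist'))
a=save('wrist','d.png'); cv2.imwrite('pics/d2.png',cv2.resize(a[:,:,::-1],(800,600),interpolation=cv2.INTER_CUBIC))
for l in ['block_cell','fixture','lever_grip','contact_pad']:
    print(l,[(np.round(d['centre']),round(d['score'],2)) for d in env.recognise('wrist',l)])
E
```

```text
clock: 3.1
tcp_pos: [0.5017, 0.0031, 0.248]
orientation: [-0.0, 0.793, 0.61, 0.0]
wrist_force: [-0.7, -0.7, -0.3]
finger_gap: 0.0855
grip_force: 0.0
tcp [0.5017 0.0031 0.248 ] yaw 75.13 shift [ 0.1873 -0.1084  0.0981] F [-0.7 -0.7 -0.3] gap 0.0855 t 3.1
turn 0.0022
block_cell []
fixture [(array([275., 155.]), 0.56), (array([278., 176.]), 0.18)]
lever_grip [(array([317., 291.]), 0.68)]
contact_pad [(array([270., 159.]), 0.82)]
```

View pics/d2.png

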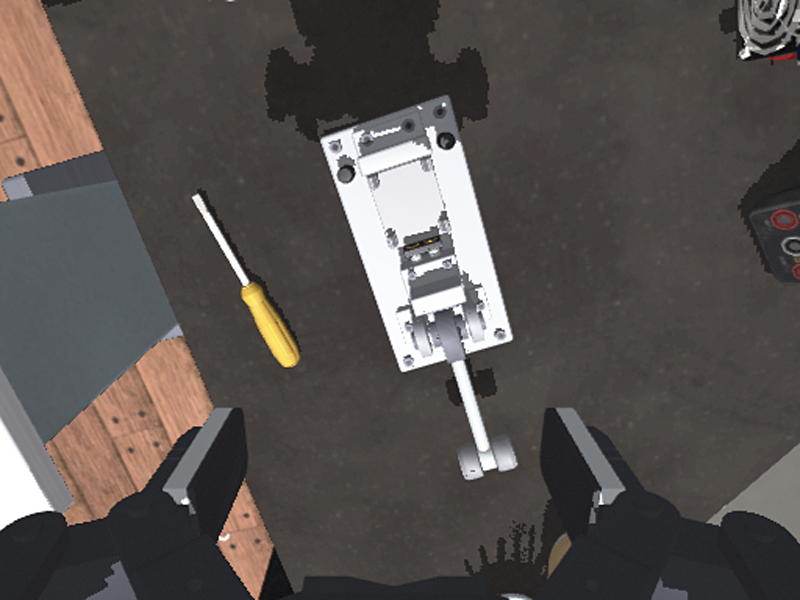

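The image (scale 1.5625) shows the plate corners at (320,137), (450,96), (512,340) and (402,372). The nest floor centre is near (409,203), the gold sockets of the pad at (422,244), the posts at (346,174) and (446,141), and the grip at (487,456).

```bash
python3 - <<'E'
from h import *
f=np.load('w1.npz'); KT=(f['arr_0'],f['arr_1']); s=1.5625
W=lambda x,y,z: px2w('wrist',(x/s,y/s),z,KT)
c=np.array([W(*p,.012) for p in [(320,137),(450,96),(512,340),(402,372)]]); print(c.round(4))
yd=(c[0]+c[1]-c[2]-c[3])[:2]/2; print('len',np.linalg.norm(yd),'yaw',np.degrees(np.arctan2(-yd[0],yd[1])),'ctr',c.mean(0), 'w',np.linalg.norm(c[0]-c[1]),np.linalg.norm(c[2]-c[3]))
print('posts',W(346,174,.033),W(446,141,.033)); print('nest',W(409,203,.02)); print('grip',W(487,456,.063)); print('pad',W(422,242,.037))
print('locs',[W(*p,.032).round(4).tolist() for p in [(375,182),(427,165),(446,227),(391,240)]])
E
```

```text
[[ 0.4743  0.0901  0.012 ]
 [ 0.5637  0.0927  0.012 ]
 [ 0.5711 -0.0869  0.012 ]
 [ 0.4838 -0.0915  0.012 ]]
len 0.18081356296820011 yaw 2.6625808063647165 ctr [0.52323561 0.00112013 0.012     ] w 0.08941575871720228 0.08743582970108135
posts [0.48649563 0.06388583 0.033     ] [0.55308881 0.06715333 0.033     ]
nest [0.52099057 0.0338568  0.02      ]
grip [ 0.53087278 -0.14590761  0.063     ]
pad [0.52309359 0.00924655 0.037     ]
locs [[0.5031, 0.0542, 0.032], [0.5381, 0.0559, 0.032], [0.541, 0.0139, 0.032], [0.5033, 0.0148, 0.032]]
```

```bash
python3 -m pendant '[[1,0.0375,-0.0217,0.022,0],[1,0.0375,-0.0217,0.022,0],[1,0.0375,-0.0217,0.022,0],[1,0.0375,-0.0217,0.022,0],[1,0.0375,-0.0217,0.022,0],[1,0,0,0,0]]'
python3 - <<'E'
from h import *
KT=camT('wrist'); np.savez('w2.npz',*KT)
a=save('wrist','e.png')
hsv=cv2.cvtColor(a,cv2.COLOR_RGB2HSV)
m=((hsv[...,0]>15)&(hsv[...,0]<35)&(hsv[...,1]>120)&(hsv[...,2]>80)).astype(np.uint8)
n,L,S,C=cv2.connectedComponentsWithStats(m)
for i in range(1,n):
  if S[i][4]>300:
    p=np.argwhere(L==i)[:,::-1].astype(np.float32)
    w=np.array([px2w('wrist',q,.018,KT)[:2] for q in p]).astype(np.float32)
    print(S[i],C[i],cv2.minAreaRect(w),w.mean(0))
delta([.445,.212,.02])
E
```

```text
clock: 4.1
tcp_pos: [0.4418, 0.2097, 0.1368]
orientation: [-0.001, 0.793, 0.609, -0.002]
wrist_force: [-0.5, -0.2, -0.1]
finger_gap: 0.0857
grip_force: 0.0
tcp [0.443  0.2088 0.1377] yaw 74.99 shift [0.0037 0.0012 0.1177] F [ 0.8 -0.4  0.3] gap 0.0854 t 4.15
```

View pics/e.png

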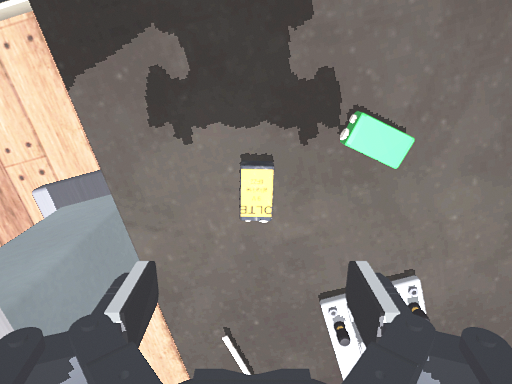

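The yellow 9 V battery spans columns 240–273 and rows 165–218, with the terminals at the bottom (row 220). The green look-alike is at (377,140).

```bash
python3 - <<'E'
from h import *
f=np.load('w2.npz'); KT=(f['arr_0'],f['arr_1'])
a=cv2.imread('pics/e.png'); hsv=cv2.cvtColor(a,cv2.COLOR_BGR2HSV); print(hsv[200,245:270:8])
b=hsv[150:232,225:290]; m=((b[...,2]>140)&(b[...,1]>70)&(b[...,0]<40)).astype(np.uint8); m=cv2.morphologyEx(m,cv2.MORPH_CLOSE,np.ones((9,9)))
p=np.argwhere(m)[:,::-1]+[225,150]
w=np.array([px2w('wrist',q,.018,KT)[:2] for q in p]).astype(np.float32); r=cv2.minAreaRect(w); print(len(p),p.min(0),p.max(0),r)
delta([*r[0],.02])
E
```

```text
[[ 30  70 255]
 [ 30  75 255]
 [ 30  75 255]
 [ 30  66 255]]
1541 [240 169] [273 216] ((0.44499456882476807, 0.20921170711517334), (0.039154842495918274, 0.025297902524471283), 74.1815414428711)
tcp [0.443  0.2088 0.1377] yaw 74.99 shift [0.001  0.0019 0.1177] F [ 0.8 -0.4  0.3] gap 0.0854 t 4.15
```

```bash
python3 -m pendant '[[1,0.001,0.002,0.03,0],[1,0,0,0.03,0],[1,0,0,0.03,0],[1,0,0,0.018,0],[1,0,0,0.009,0],[1,0,0,0,0],[-1,0,0,0,0],[-1,0,0,0,0]]' 40
python3 -m pendant '[[-1,0,0,0,0],[-1,0,0,0,0],[-1,0,0,0,0]]'
```

```text
clock: 5.15
tcp_pos: [0.4469, 0.2097, 0.0221]
orientation: [0.0, 0.793, 0.609, 0.001]
wrist_force: [-0.4, 0.4, 0.8]
finger_gap: 0.0517
grip_force: 0.0
clock: 5.52
tcp_pos: [0.4466, 0.2098, 0.0219]
orientation: [0.0, 0.793, 0.609, 0.001]
wrist_force: [-0.6, -1.0, 6.5]
finger_gap: 0.0254
grip_force: 40.5
```

```bash
python3 -m pendant '[[-1,0,0,-0.01,0],[-1,0,0,-0.04,0],[-1,0,0,-0.05,0],[-1,0,0,0,-0.155],[-1,0,0,0,-0.155],[-1,0,0,0,0]]'
python3 - <<'E'
from h import *
delta([.521,.0345,.10],92.7)
KT=camT('wrist'); np.savez('w3.npz',*KT)
a=save('wrist','f.png'); cv2.imwrite('pics/f2.png',cv2.resize(a[150:384,100:420,::-1],(800,585),interpolation=cv2.INTER_CUBIC))
E
```

```text
clock: 6.28
tcp_pos: [0.4459, 0.2096, 0.1216]
orientation: [0.0, 0.69, 0.723, -0.0]
wrist_force: [-0.2, 2.0, 0.2]
finger_gap: 0.0251
grip_force: 39.8
tcp [0.4459 0.2096 0.1216] yaw 92.66 shift [-0.1784  0.0669  0.0216] F [-0.2  2.   0.2] gap 0.0251 t 6.275
turn -0.0007
```

View pics/f2.png

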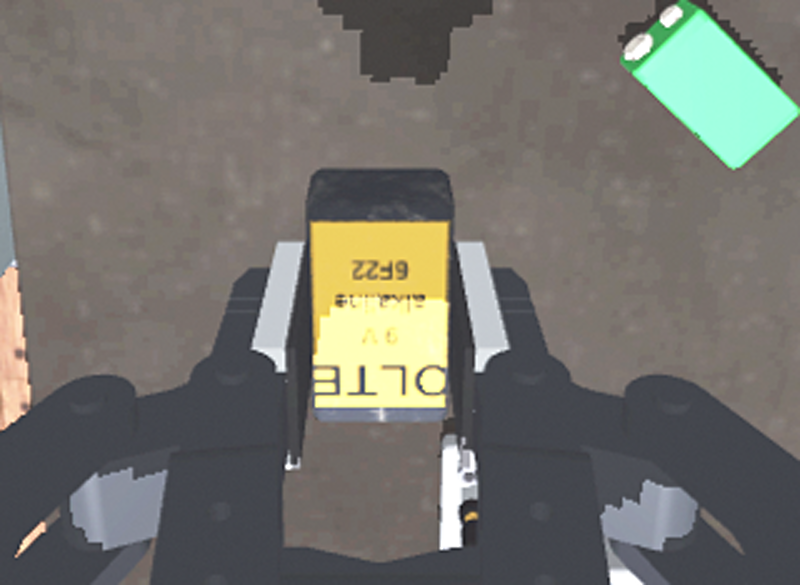

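```bash
python3 - <<'E'
from h import *
f=np.load('w3.npz'); KT=(f['arr_0'],f['arr_1'])
K,T=KT; s=env.get_state(); M=Rq(s['orientation'])
for r in (170,221,408,421):
  for z in (.1177,.0997): 
    print(r,z,(M.T@(px2w('wrist',(252,150+r/2.5),z,KT)-s['tcp_pos'])).round(4))
for c in (308,450): print(c,(M.T@(px2w('wrist',(100+c/2.5,150+300/2.5),.1177,KT)-s['tcp_pos'])).round(4))
E
```

```text
170 0.1177 [ 0.0279 -0.0001  0.0037]
170 0.0997 [ 0.0204 -0.0001  0.0217]
221 0.1177 [ 0.0183 -0.0001  0.0037]
221 0.0997 [ 0.0094 -0.      0.0217]
408 0.1177 [-0.0211  0.      0.0037]
408 0.0997 [-0.0354  0.0001  0.0217]
421 0.1177 [-0.0241  0.      0.0037]
421 0.0997 [-0.0388  0.0001  0.0217]
308 [ 0.0024 -0.0131  0.0037]
450 [0.0025 0.0126 0.0037]
```

```bash
python3 -m pendant '[[-1,-0.044,0.0167,0,0],[-1,-0.044,0.0167,0,0],[-1,-0.044,0.0167,0,0],[-1,-0.0434,0.0168,0,0],[-1,0,0,0,0],[-1,0,0,0,0]]'
python3 - <<'E'
from h import *
delta([.521,.0375,.042],92.7)
KT=camT('wrist'); np.savez('w4.npz',*KT)
a=save('wrist','g.png'); cv2.imwrite('pics/g2.png',cv2.resize(a[134:374,90:410,::-1],(800,600),interpolation=cv2.INTER_CUBIC))
E
```

```text
clock: 7.08
tcp_pos: [0.5208, 0.0377, 0.1209]
orientation: [-0.001, 0.691, 0.723, -0.0]
wrist_force: [-0.0, 0.3, -0.1]
finger_gap: 0.025
grip_force: 39.7
tcp [0.5208 0.0377 0.1209] yaw 92.63 shift [-0.0002  0.0003  0.0789] F [-0.   0.3 -0.1] gap 0.025 t 7.075
turn -0.0013
```

View pics/g2.png

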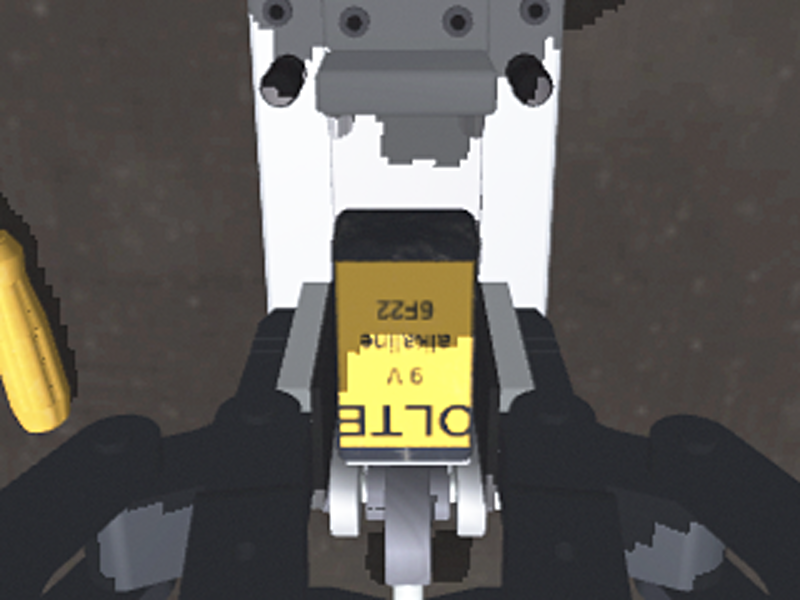

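The backstop's nest-side top edge is at crop row 113, columns 316–497. The battery is straight in the grip, and the nest floor spans columns 331–482.

```bash
python3 - <<'E'
from h import *
f=np.load('w4.npz'); KT=(f['arr_0'],f['arr_1']); s=env.get_state(); M=Rq(s['orientation'])
for n,c,r,z in [('bsL',316,112,.046),('bsR',497,112,.046),('floorL',331,190,.02),('floorR',482,190,.02),('plateL',265,250,.012),('plateR',552,250,.012),('bat',335,300,.117),('bat',477,300,.117),('term',405,462,.117)]:
    w=px2w('wrist',(90+c/2.5,134+r/2.5),z,KT); print(n,w.round(4),(M.T@(w-s['tcp_pos'])).round(4))
E
```

```text
bsL [0.497  0.0615 0.046 ] [ 0.0243 -0.0224  0.075 ]
bsR [0.5427 0.0636 0.046 ] [0.0243 0.0234 0.0749]
floorL [0.4991 0.0302 0.02  ] [-0.0071 -0.0217  0.101 ]
floorR [0.5436 0.0322 0.02  ] [-0.0071  0.0229  0.1009]
plateL [0.4782 0.0058 0.012 ] [-0.0304 -0.0437  0.109 ]
plateR [0.568  0.0101 0.012 ] [-0.0304  0.0462  0.1089]
bat [0.5077 0.0476 0.117 ] [ 0.01   -0.0124  0.004 ]
bat [0.5329 0.0488 0.117 ] [0.01   0.0128 0.0039]
term [0.5218 0.0134 0.117 ] [-0.0249  0.      0.0039]
```

```bash
python3 -m pendant '[[-1,0,0.0007,0.03,0],[-1,0,0,0.025,0],[-1,0,0,0.012,0],[-1,0,0,0.005,0],[-1,0,0,0,0]]'
python3 -m pendant '[[-1,0,0,0.002,0],[-1,0,0,0.002,0],[-1,0,0,0.001,0],[-1,0,0,0,0],[-1,0,0,0,0]]'
```

```text
clock: 7.75
tcp_pos: [0.5222, 0.038, 0.0496]
orientation: [0.0, 0.69, 0.724, 0.0]
wrist_force: [0.8, 0.4, -0.4]
finger_gap: 0.0254
grip_force: 39.8
clock: 8.38
tcp_pos: [0.5221, 0.0376, 0.0443]
orientation: [0.0, 0.69, 0.724, -0.0]
wrist_force: [0.1, -0.2, -0.5]
finger_gap: 0.0254
grip_force: 39.8
```

```bash
python3 -m pendant '[[-1,0,0,0.001,0],[-1,0,0,0.0007,0],[-1,0,0,0,0],[-1,0,0,0,0]]'
```

```text
clock: 8.88
tcp_pos: [0.5221, 0.0377, 0.0426]
orientation: [0.0, 0.69, 0.724, -0.0]
wrist_force: [-0.4, -0.0, -0.3]
finger_gap: 0.0251
grip_force: 39.8
```

```bash
python3 -m pendant '[[-1,0,0,0.0006,0],[-1,0,0,0,0],[-1,0,0,0,0]]'
python3 -m pendant '[[-1,0,0,0.0006,0],[-1,0,0,0,0],[-1,0,0,0,0]]'
```

```text
clock: 9.25
tcp_pos: [0.5221, 0.0377, 0.042]
orientation: [0.0, 0.69, 0.724, -0.0]
wrist_force: [-0.6, -0.5, 0.4]
finger_gap: 0.0254
grip_force: 39.8
clock: 9.62
tcp_pos: [0.5221, 0.0376, 0.0418]
orientation: [0.0, 0.69, 0.724, 0.0]
wrist_force: [-1.7, -0.1, 5.2]
finger_gap: 0.0251
grip_force: 40.4
```

```bash
python3 -m pendant '[[-0.1,0,0,0,0],[-0.1,0,0,0,0],[-0.1,0,0,0,0],[-0.1,0,0,-0.01,0],[-0.1,0,0,-0.03,0],[-0.1,0,0,-0.05,0],[-0.1,0,0,-0.05,0],[-0.1,0,0,0,0]]'
python3 - <<'E'
from h import *
delta([.5305,-.1455,.065],92.7)
KT=camT('wrist'); np.savez('w5.npz',*KT)
a=save('wrist','i.png'); cv2.imwrite('pics/i2.png',cv2.resize(a[100:340,90:410,::-1],(800,600),interpolation=cv2.INTER_CUBIC))
E
```

```text
clock: 10.62
tcp_pos: [0.5251, 0.0375, 0.1866]
orientation: [0.004, 0.69, 0.724, 0.003]
wrist_force: [1.0, -0.3, 0.0]
finger_gap: 0.0384
grip_force: 0.0
tcp [0.5251 0.0375 0.1866] yaw 92.75 shift [-0.1828 -0.0045  0.1218] F [ 1.  -0.3  0. ] gap 0.0384 t 10.625
turn 0.001
```

View pics/i2.png

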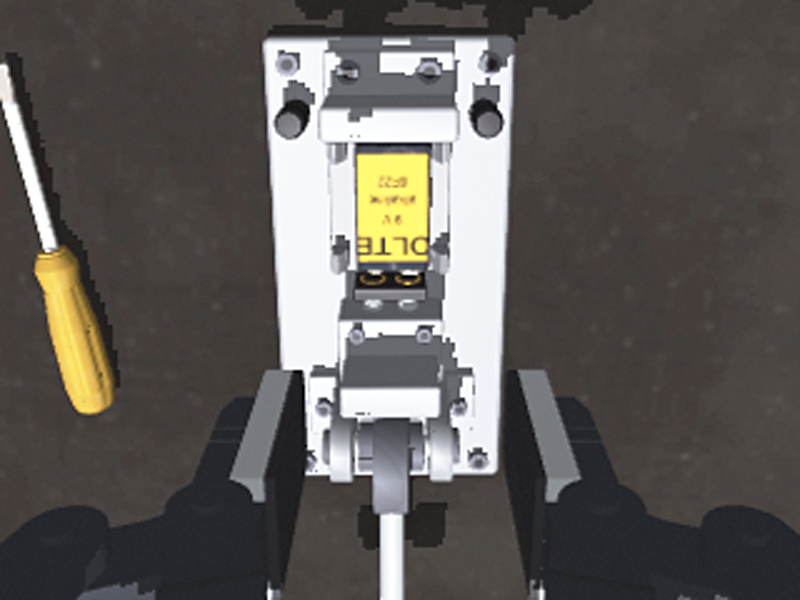

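The battery lies square in the nest at crop cols 355–428, rows 150–265, terminals facing the sockets at row 278, lever still down. Next is the grip.

```bash
python3 -m pendant '[[0.41,-0.0457,-0.001,0,0],[0.41,-0.0457,-0.001,0,0],[0.41,-0.0457,-0.001,0,0],[0.41,-0.0457,-0.0015,0,0],[0.41,0,0,0.03,0],[0.41,0,0,0.03,0],[0.41,0,0,0,0]]'
python3 - <<'E'
from h import *
KT=camT('wrist'); np.savez('w6.npz',*KT)
a=save('wrist','j.png'); cv2.imwrite('pics/j2.png',cv2.resize(a[144:384,90:410,::-1],(800,600),interpolation=cv2.INTER_CUBIC))
for d in env.recognise('wrist','lever_grip'): print(d, px2w('wrist',d['centre'],.066,KT))
delta([.5305,-.1455,.061],92.7)
E
```

```text
clock: 11.55
tcp_pos: [0.5235, -0.1442, 0.1181]
orientation: [-0.004, 0.69, 0.724, -0.001]
wrist_force: [0.3, -0.4, -0.1]
finger_gap: 0.0604
grip_force: 0.0
{'centre': [273.8, 230.8], 'score': 0.89} [ 0.53600751 -0.14395041  0.066     ]
tcp [ 0.5259 -0.1449  0.1211] yaw 92.76 shift [-0.0009  0.0047  0.0601] F [0.4 0.6 0.9] gap 0.0601 t 11.65
turn 0.001
```

View pics/j2.png

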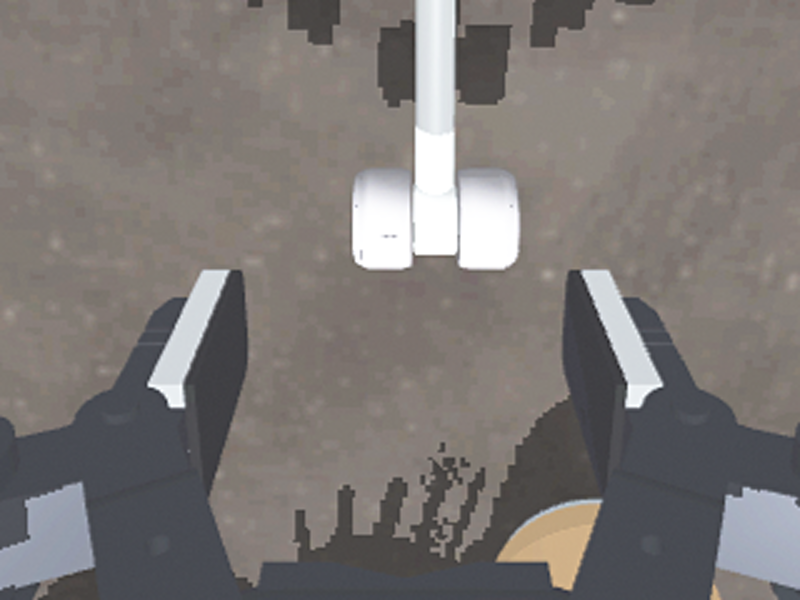

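```bash
python3 -m pendant '[[0.41,-0.001,0.006,0.02,0],[0.41,0,0,0.02,0],[0.41,0,0,0.014,0],[0.41,0,0,0.006,0],[0.41,0,0,0,0],[0.41,0,0,0,0]]'
python3 - <<'E'
from h import *
KT=camT('wrist'); delta([.5305,-.1455,.061],92.7)
a=save('wrist','k.png'); cv2.imwrite('pics/k2.png',cv2.resize(a[144:384,90:410,::-1],(800,600),interpolation=cv2.INTER_CUBIC))
for d in env.recognise('wrist','lever_grip'): print(d, px2w('wrist',d['centre'],.069,KT))
E
```

```text
clock: 12.4
tcp_pos: [0.5329, -0.1461, 0.0621]
orientation: [0.001, 0.69, 0.724, 0.0]
wrist_force: [-0.3, 0.8, -0.4]
finger_gap: 0.0604
grip_force: 0.0
tcp [ 0.5329 -0.1461  0.0621] yaw 92.75 shift [ 0.0007 -0.0024  0.0011] F [-0.3  0.8 -0.4] gap 0.0604 t 12.4
turn 0.0009
{'centre': [234.5, 277.8], 'score': 0.8} [ 0.52522516 -0.14115472  0.069     ]
{'centre': [5.3, 43.2], 'score': 0.44} [ 0.446623   -0.05509735  0.069     ]
```

View pics/k2.png

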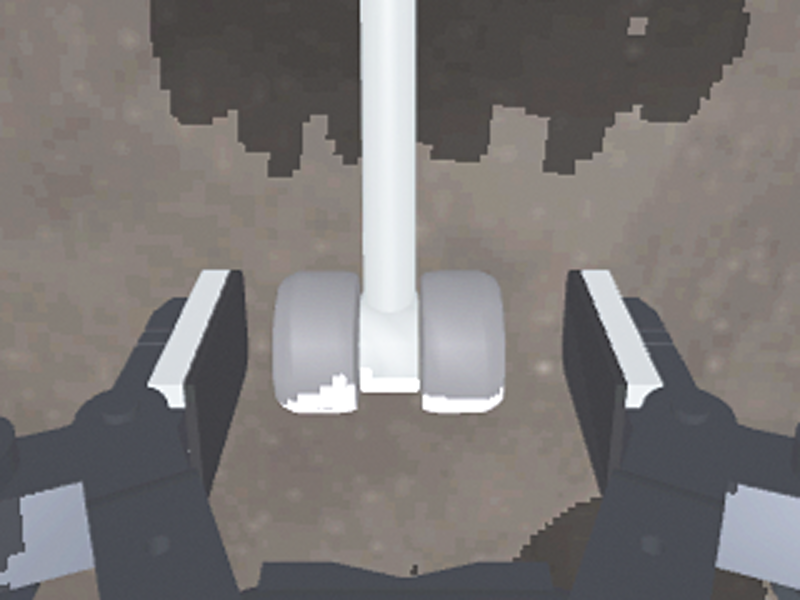

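```bash
python3 -m pendant '[[0.41,0,-0.0024,0.001,0],[0.41,0,0,0,0],[-0.4,0,0,0,0],[-0.4,0,0,0,0],[-1,0,0,0,0],[-1,0,0,0,0],[-1,0,0,0,0]]' 50
python3 - <<'E'
from h import *
delta([.5305,-.1455,.061],92.7)
E
```

```text
clock: 13.38
tcp_pos: [0.5302, -0.146, 0.0605]
orientation: [0.0, 0.69, 0.724, 0.0]
wrist_force: [-0.4, 0.1, 2.0]
finger_gap: 0.0373
grip_force: 51.7
tcp [ 0.5302 -0.146   0.0605] yaw 92.75 shift [ 0.0005  0.0003 -0.0005] F [-0.4  0.1  2. ] gap 0.0373 t 13.375
turn 0.0009
```

Gripped (gap 37.3 mm). Now I swing it along the arc, pausing half-way to check.

```bash
python3 -m pendant '[[-1,0.0032,0,-0.0129,0],[-1,0.0049,0,-0.0123,0],[-1,0.0066,0,-0.0115,0],[-1,0.0081,0,-0.0105,0],[-1,0.0095,0,-0.0093,0],[-1,0,0,0,0],[-1,0,0,0,0]]' 60
```

```text
clock: 14.25
tcp_pos: [0.5286, -0.1139, 0.1171]
orientation: [0.0, 0.69, 0.724, -0.0]
wrist_force: [1.8, -3.9, -0.1]
finger_gap: 0.037
grip_force: 61.2
```

```bash
python3 -m pendant '[[-1,0.0107,0,-0.0078,0],[-1,0.0117,0,-0.0063,0],[-1,0.0125,0,-0.0046,0],[-1,0.013,0,-0.0028,0],[-1,0.0133,0,-0.0009,0],[-1,0,0,0,0],[-1,0,0,0,0],[-1,0,0,0,0]]'
python3 - <<'E'
from h import *
a=save('wrist','l.png'); b=save('side','m.png'); s=env.get_state(); print(s['tcp_pos'],s['wrist_force'])
c=np.zeros((480,800,3),np.uint8); c[:384,:512]=a[:,:,::-1]; c[:480,512:]=cv2.resize(b[190:290,205:265,::-1],(288,480),interpolation=cv2.INTER_CUBIC); cv2.imwrite('pics/l2.png',c)
for n in('wrist','side'):
  for l in ('lever_grip','contact_pad','block_cell'): print(n,l,[(d['centre'],d['score']) for d in env.recognise(n,l)])
E
```

```text
clock: 15.25
tcp_pos: [0.5256, -0.053, 0.1396]
orientation: [0.0, 0.69, 0.724, 0.0]
wrist_force: [-0.7, -2.5, 4.7]
finger_gap: 0.0372
grip_force: 61.9
[ 0.5256075  -0.05301803  0.13960651] [-0.96603069 -1.78860096  4.98828671]
wrist lever_grip [([240.2, 282.1], 0.73)]
wrist contact_pad [([252.9, 67.1], 0.75), ([251.2, 110.4], 0.68)]
wrist block_cell [([252.2, 66.9], 0.59), ([81.4, 131.9], 0.56)]
side lever_grip []
side contact_pad []
side block_cell []
```

View pics/l2.png

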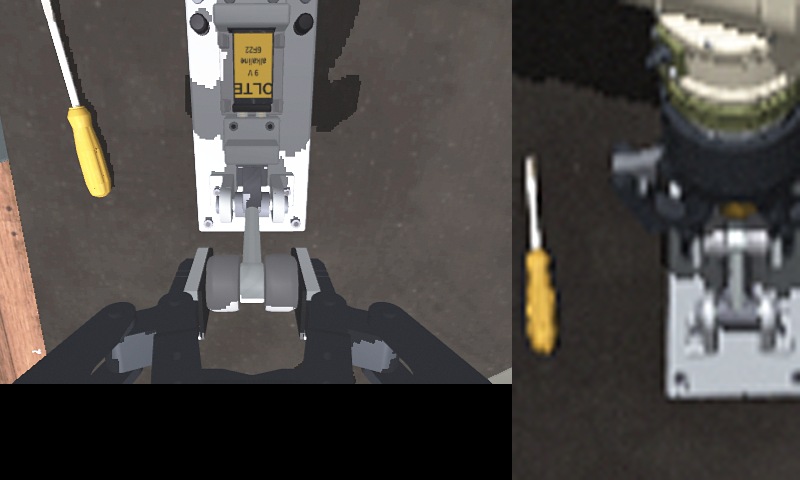

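The wrist view shows the pad pressed onto the battery and the battery against the backstop. The roller is held between the fingers at about (252,282). The measured travel is 93.1 mm of the 93.6 mm required, so I nudge it by the small remainder, then hold and hand in.

```bash
python3 -m pendant '[[-1,0.0008,0,0,0],[-1,0,0,0,0],[-1,0,0,0,0],[-1,0,0,0,0]]'
python3 -c "
from workcell import env
print(env.hand_in())"
```

```text
clock: 16.15
tcp_pos: [0.5256, -0.0527, 0.1396]
orientation: [0.0, 0.69, 0.724, -0.0]
wrist_force: [-0.2, -4.0, 5.4]
finger_gap: 0.0367
grip_force: 62.0
the job is handed in; nothing more can be done
None
```

I handed the job in at about 16 s with the yellow battery flat in the nest, terminals facing the contact head and released while the lever was still down, and the gripper holding the lever upright; cam lift can't be read directly, but the grip travelled about 93.4 mm of the 93.6 mm needed.

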